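# Spread a snap ring over an axle stub and hold it at the groove

## Task

Lift the handled metal cover off the axle stub and stand it upright on the bench beside the stub, letting it go there. Then pick up the snap-ring pliers by squeezing both grips so that the ring on their jaws spreads, slide the spread ring down over the axle from its free end until it is level with the groove, without forcing it against the axle, and finish still holding it there: pliers gripped and squeezed, ring spread, level and centred round the groove, not resting on or pressing the axle. Do not drop or tip the cover, and leave the other things on the bench where they are.

Things in the scene. Friction and masses are not known exactly. Their poses are not given: they have to be found in the camera images.
- axle: Upright steel and aluminium axle stub fixed to the bench: plate 110 x 110 x 14 mm with bolt heads up to 22 mm high near its corners, then a bearing 56 mm in diameter with its top 62 mm above the bench, then the shaft, 32 mm in diameter, up to its chamfered free end at 105 mm. Origin on the shaft's axis at bench level, z up.
- groove (a point): Centre of the snap-ring groove: on the shaft's axis, 78 mm above the bench. The groove is 9 mm wide (73.5 to 82.5 mm above the bench) and 27 mm in diameter.
- axle_end (a point): Centre of the shaft's free top end, 105 mm above the bench.
- cover: Round aluminium cover like an upturned canister, 80 mm in diameter (83 at its hem), 100 mm high, open below, about 0.3 kg, an arched handle on top along its own x. At first it stands over the shaft on the axle's plate. Origin in the middle of its open lower rim, z up. The bench is clear for it 0.20 m to the axle's left (+y) and 0.05 m nearer the robot.
- cover_handle (a point): Middle of the cover's handle, 134 mm above its lower rim: a horizontal grip 14 mm thick and 14 mm high, 46 mm long along the cover's x; 27 mm free space between it and the cover's top.
- pliers: Snap-ring pliers lying flat, 0.24 kg, a steel snap ring already on their tips. Origin on the underside midway between the two dark grips, halfway along them; x points to the ring, z up. Grips 24 mm high, 88 mm long (44 mm each way from the origin); over both outsides, at the origin, 61 mm relaxed (83 mm at the rear end), 35 mm and parallel when fully squeezed. Balance point 26 mm ahead.
- ring_centre (a point): Centre of the snap ring when spread: 116 mm ahead of the pliers' origin and 12 mm above their underside. The ring lies flat in the pliers' plane, 4 mm thick and 4 mm wide, outer diameter 48 mm with two lugs towards the pliers. Relaxed it is too narrow for the shaft; fully spread its inner diameter is 40 mm and the gap is narrower than the shaft.
- ring_left (a joint): How far each half of the snap ring is swung open: 0 relaxed, 0.28 rad fully spread (grips squeezed to their stop). The grips are sprung: about 2 N at their middle starts them, 12 N squeezes them fully; a grip of 25 to 40 N is right.
- bracket: Bystander: aluminium angle bracket 28 x 90 x 50 mm, loose, origin under its centre.
- spanner: Bystander: steel spanner 30 x 184 x 9 mm, loose, origin under its centre.
- torch: Bystander: black pocket torch 36 x 122 x 36 mm, loose, origin under its centre.
There are look-alikes about, which are no part of the job. What is shaped like the cover but orange is not meant.

How it is judged:
By the outcome, as a careful person would: the job done as asked, in the order asked, and still so for the second after the job is handed in, while the arm keeps its last pose, push and grip.
It also fails if it takes over 66 s, if anything falls off the work surface, if the arm or the gripper's body presses on something with over 40 N, if the wrist force passes 120 N, or if a joint passes its speed limit or range.

## Robot

A 6-joint arm with a two-finger parallel gripper is mounted at the origin on the work surface; the furniture and walls round the work are solid. World frame = base frame: x ahead of the robot, y to its left, z up, the work surface at z = 0. Lengths are in mm, angles in rad, forces in N, time in s.
With the tool pointing down it reaches from about 325 to 775 mm from the base axis. Payload 5.5 kg.
Tool frame: the origin (TCP) lies on the centre line of the jaws, within the pads' length; the fingertips stand 14 mm ahead of it and the grasp point (between the pads) lies 5 mm behind it; z points along the fingers, y is the direction in which the jaws open and shut (so a half turn about z gives the same grasp; the last joint's range is limited). The gripper opens to 88 mm and grips with 3 to 60 N. Pads are 20 mm wide; open, the fingers measure 115 mm over their backs; the gripper's body (75 mm by 178 mm) begins 61 mm behind the grasp point.
Start: joints at [-1.281, 0.091, 1.231, -0, 1.82, -0.057], TCP at [203.934, -564.293, 206.531] pointing down, gripper open.
Joint ranges: [-2.87, 2.87], [-0.86, 2.18], [0.17, 2.46], [-1.51, 4.65], [0.06, 2.69], [-2.65, 2.65]. Speed limits (rad/s): [2.57, 2.57, 3.01, 3.14, 3.14, 3.14].

## Interface

Orientations are given as a 3x3 rotation matrix whose columns are the frame's x, y, z axes.
In Python, from bench import telemetry, viewer, ctrl gives the robot as it stands.
- The arm moves only by the shell command python3 -m handwheel 'ROWS' [OPENING] [FORCE]. ROWS is JSON, one flat list of numbers, 4 for each row, row after row: the shift along the tool's x, y, z in units of 1 m (1.0 is 1 m), then the turn about the tool's z in units of 45 degrees (1.0 is 45 degrees). In form: [tx, ty, tz, roll, tx, ty, tz, roll, ...]. A call has 1 to 8 rows; each row is the pose to reach, as a shift and turn from the pose commanded when the call began, along the tool's axes at that moment; what a row does not reach only later rows make up. A row lasts 1/8 s, in which the tool goes at most 62.5 mm and 10.7 degrees, less where a joint would pass 70% of its speed; a pose out of reach is approached as far as the arm can. A call with a number of a shift or a turn outside -1 to 1 is refused whole. A call with a gripper value outside its range is refused whole. OPENING is the opening, from -1 (shut) to 1 (fully open), set as the call begins (- or left out, the last holds). The fingers move at their own pace and stop on an object; FORCE is the grip in N (left out, the last holds). Time passes only in rows, so rows that repeat a pose let the fingers close. It gives the time, the measured TCP pose, the force and the opening at its end, in the units of the state.
- telemetry.read_state(): the state, without advancing time (a new reading comes with each control period).
- viewer.grab_frame(name): name is "scene" or "top" or "wrist"; returns the picture (480x640x3 uint8, red, green, blue); there is no depth.
- viewer.calibration(name): a dict with "fx", "fy", "cx", "cy" (pixels), "extrinsics" (4x4, takes a point from camera to world coordinates). Camera axes: x right, y down, z forward; pixel columns grow to the right and rows downward; lengths in mm; the calibration is good to about 2 mm. A picture is of the moment at which its call begins: read the wrist's pose just before it. calibration takes no time and is no camera call; for the wrist camera it gives the pose at the moment of the call.
- ctrl.finish_job(): hands the job in, once; it reports no verdict.
The state is a dict: "time_s": time; "q": joint angles; "dq": joint speeds; "joint_efforts": joint torques, N m; "tool_pos": TCP position; "ee_rot": TCP orientation; "ft_force": force on the tool from outside, world axes, zero at the start; "torque": the same for the moment, N m; "gripper_width": opening from 0.0 (shut) to 1.0 (fully open).
Only numpy, scipy, OpenCV 4.12 (cv2) and the standard library are available. Lean on these libraries where they do the work, as an engineer would, in place of code of your own. Each camera call takes 0.05 s, during which the arm holds its last target. There are 200 camera calls.

## Working session

There is one attempt and no reset: what is moved stays moved. The work goes in short steps, Python scripts to look and compute and a shell command to move; the robot and the scene stay as the last step left them, time stands still between calls to the robot, and variables do not carry over. Pictures are saved under pics/ and viewed, about 8 in all and at most 12, crops included, and the job is handed in when it is done.

```bash
mkdir -p pics; ls; cat > h.py <<'E'
import numpy as np, cv2
from bench import telemetry, viewer, ctrl
def snap(n,f):
    c=viewer.calibration(n); im=viewer.grab_frame(n); cv2.imwrite('pics/'+f,cv2.cvtColor(im,cv2.COLOR_RGB2BGR)); np.save('pics/'+f+'.npy',np.array([c['fx'],c['fy'],c['cx'],c['cy'],*np.array(c['extrinsics']).ravel()]))
    return im
def ray(f,u,v):
    a=np.load('pics/'+f+'.npy'); E=a[4:].reshape(4,4)
    d=E[:3,:3]@np.array([(u-a[2])/a[0],(v-a[3])/a[1],1]); return E[:3,3],d
def onz(f,u,v,z):
    o,d=ray(f,u,v); return o+d*(z-o[2])/d[2]
def proj(f,p):
    a=np.load('pics/'+f+'.npy'); E=a[4:].reshape(4,4); q=E[:3,:3].T@(np.array(p)-E[:3,3]); return a[0]*q[0]/q[2]+a[2],a[1]*q[1]/q[2]+a[3]
E
python3 - <<'E'
from h import *
print(telemetry.read_state())
snap('top','t1.png');snap('scene','s1.png')
for f in ('t1.png','s1.png'): print(np.load('pics/'+f+'.npy').round(2))
E
```

```text
pics
{'time_s': 0.0, 'q': array([-1.28069152e+00,  9.18135691e-02,  1.23191413e+00,  1.10234576e-05,
        1.81979414e+00, -5.66895559e-02]), 'dq': array([-3.00997603e-04, -8.86163687e-04,  8.55461531e-06, -7.00188234e-04,
       -5.33414659e-04,  8.86934737e-04]), 'joint_efforts': array([-2.34022431e-03, -4.46451116e+01, -4.06447399e+01,  6.94230082e-02,
        2.92398938e-02, -1.30570024e-04]), 'tool_pos': array([ 203.84133633, -563.95106895,  205.41808045]), 'ee_rot': array([[ 9.40466204e-01,  3.39886783e-01, -5.41612662e-04],
       [ 3.39887193e-01, -9.40464389e-01,  1.85163212e-03],
       [ 1.19977862e-04, -1.92548464e-03, -9.99998139e-01]]), 'ft_force': array([ 0.04540362, -0.06446634,  0.17025097]), 'torque': array([0.00153126, 0.00069065, 0.00923152]), 'gripper_width': 1.0034137696253738}
[ 5.2586e+02  5.2586e+02  3.1766e+02  2.3676e+02 -3.0000e-02 -9.8000e-01
  2.1000e-01  3.7544e+02 -1.0000e+00  3.0000e-02 -0.0000e+00 -8.4510e+01
 -0.0000e+00 -2.1000e-01 -9.8000e-01  9.9851e+02  0.0000e+00  0.0000e+00
  0.0000e+00  1.0000e+00]
[ 5.5129e+02  5.5129e+02  3.2287e+02  2.4179e+02  8.2000e-01 -4.3000e-01
  3.7000e-01  2.1568e+02 -5.7000e-01 -6.1000e-01  5.5000e-01 -5.8676e+02
 -1.0000e-02 -6.6000e-01 -7.5000e-01  8.0986e+02  0.0000e+00  0.0000e+00
  0.0000e+00  1.0000e+00]
```

View pics/t1.png

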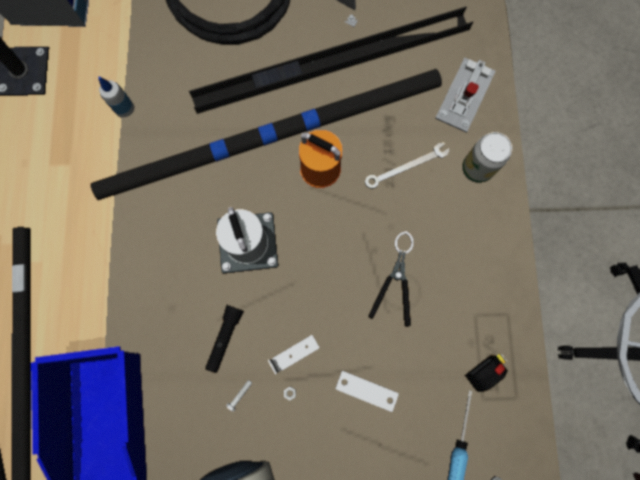

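View pics/s1.png

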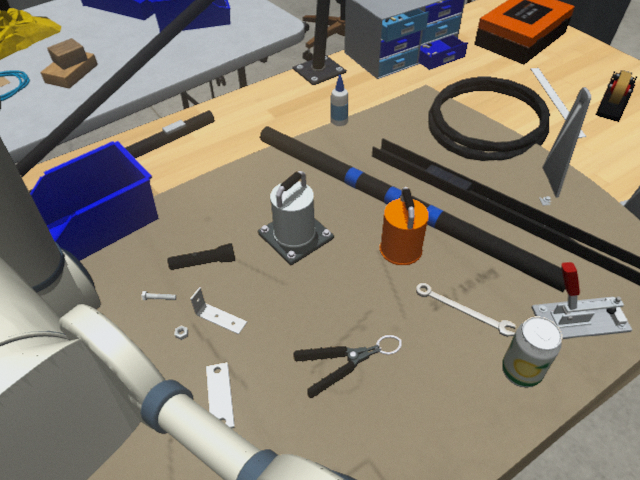

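Candidates for the cover are the silver canister on the plate at top (240,232) / scene (293,210), the orange look-alike at top (321,157), and the white can at top (488,157). I choose the silver one standing on the bolted plate. The pliers have black grips at top (380,297) and (406,300) and their ring at (404,242). Next is a close crop, along with measurements.

```bash
python3 - <<'E'
from h import *
im=cv2.imread('pics/t1.png')
a=cv2.resize(im[195:285,205:290],None,fx=4.6,fy=4.6,interpolation=cv2.INTER_CUBIC)
b=cv2.resize(im[225:335,360:420],None,fx=4.6,fy=4.6,interpolation=cv2.INTER_CUBIC)
h=max(a.shape[0],b.shape[0]); pad=lambda x:cv2.copyMakeBorder(x,0,h-x.shape[0],0,0,cv2.BORDER_CONSTANT)
cv2.imwrite('pics/c1.png',np.hstack([pad(a),pad(b)]))
# pliers grips mask
roi=im[225:335,360:420]; g=roi.max(2)
m=(g<60).astype(np.uint8); n,l,s,c=cv2.connectedComponentsWithStats(m)
for i in range(1,n):
    if s[i,4]>15:
        p=np.argwhere(l==i)[:,::-1]+[360,225]; 
        r=cv2.minAreaRect(p.astype(np.float32)); print(s[i,4],r, [onz('t1.png',*q,20).round(0)[:2] for q in cv2.boxPoints(r)])
m=(roi.min(2)>150).astype(np.uint8); p=np.argwhere(m)[:,::-1]+[360,225]
r=cv2.minAreaRect(p.astype(np.float32)); print('ring',r,onz('t1.png',*r[0],12))
for q in [(218,217),(273,212),(278,268),(222,273),(248,242.5)]: print(q,onz('t1.png',*q,14).round())
for q in [(232,210),(241,248),(236.5,229)]: print(q,onz('t1.png',*q,152).round())
E
```

```text
229 ((380.10003662109375, 296.300048828125), (4.919350624084473, 46.06299591064453), 26.56505012512207) [array([ 434., -176.]), array([ 509., -218.]), array([ 504., -226.]), array([ 429., -184.])]
251 ((405.46099853515625, 301.96630859375), (46.46115493774414, 5.546148300170898), 85.8150863647461) [array([ 500., -242.]), array([ 500., -252.]), array([ 415., -253.]), array([ 414., -243.])]
ring ((403.5, 253.5), (45.0, 17.0), 90.0) [ 549.52633188 -250.60343859   12.        ]
(218, 217) [631. 103.  14.]
(273, 212) [638.  -3.  14.]
(278, 268) [528. -11.  14.]
(222, 273) [522.  94.  14.]
(248, 242.5) [579.  45.  14.]
(232, 210) [606.  54. 152.]
(241, 248) [542.  39. 152.]
(236.5, 229) [574.  46. 152.]
```

View pics/c1.png

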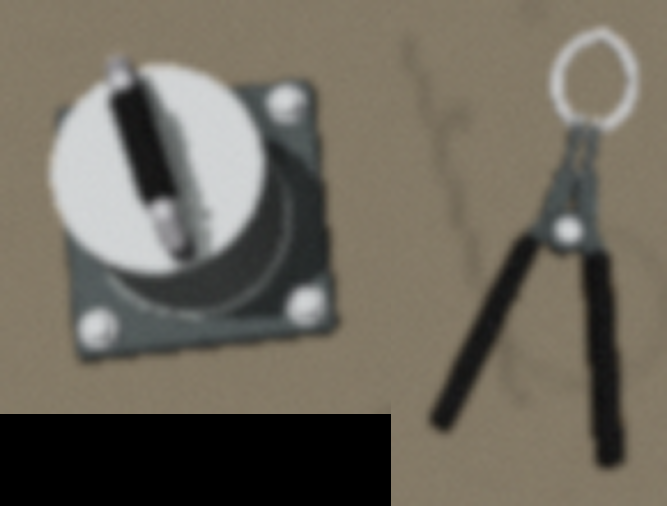

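The silver cover is confirmed: it has a dark grip and sits on the plate. The axle is at about (580,46) and the handle yaw is about 18°, so the tool yaw (20°) already nearly fits. The pliers' origin is at about (463,-224), with a heading of about -14°. Now I'll move above the cover.

```bash
python3 -m handwheel '[0.55,-0.44,0,0,0.55,-0.44,0,0,0.55,-0.44,0,0,0.55,-0.44,0,0,0.55,-0.44,0,0,0.55,-0.44,0,0,0.55,-0.44,0,0,0.55,-0.44,0,0]' 1 && python3 -m handwheel '[0,0,0,0]'
```

```text
time_s: 1.1
tool_pos: [465.5, -135.9, 206.3]
ee_rot: [[0.941, 0.34, -0.0], [0.34, -0.941, -0.0], [-0.0, 0.0, -1.0]]
ft_force: [0.5, -0.0, -1.0]
gripper_width: 1.004
time_s: 1.23
tool_pos: [466.2, -134.1, 205.8]
ee_rot: [[0.938, 0.346, -0.001], [0.346, -0.938, 0.001], [-0.0, -0.002, -1.0]]
ft_force: [-0.6, -0.4, -0.0]
gripper_width: 1.003
```

```bash
python3 -m handwheel '[0.165,-0.131,-0.04,0,0.165,-0.131,-0.04,0,0.165,-0.131,-0.04,0,0.165,-0.131,-0.04,0,0.165,-0.131,-0.04,0,0.165,-0.131,-0.04,0]' && python3 - <<'E'
from h import *
snap('wrist','w1.png'); a=np.load('pics/w1.png.npy'); print(a.round(2))
E
```

```text
time_s: 1.98
tool_pos: [575.2, 39.8, 246.1]
ee_rot: [[0.941, 0.338, -0.001], [0.338, -0.941, -0.001], [-0.001, 0.0, -1.0]]
ft_force: [-0.1, 0.5, 0.1]
gripper_width: 0.997
[ 3.3600e+02  3.3600e+02  3.2515e+02  2.4184e+02  3.4000e-01 -9.1000e-01
 -2.5000e-01  6.4136e+02 -9.4000e-01 -3.3000e-01 -9.0000e-02  6.5060e+01
 -0.0000e+00  2.6000e-01 -9.7000e-01  4.2432e+02  0.0000e+00  0.0000e+00
  0.0000e+00  1.0000e+00]
```

View pics/w1.png

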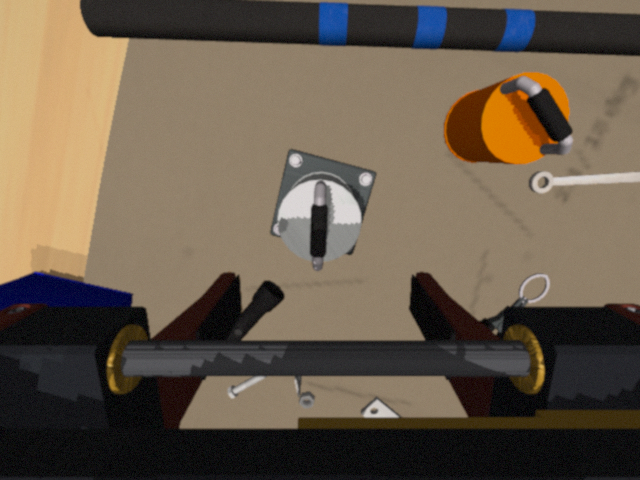

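The wrist view shows the handle's dark grip from (319,207) to (317,255), close to parallel with the tool x. The plate bolts are visible at (295,160) and (366,180).

```bash
python3 - <<'E'
from h import *
p=onz('w1.png',319,207,155);q=onz('w1.png',317,255,155);m=(p+q)/2
print(p,q,m,np.degrees(np.arctan2(*(p-q)[1::-1])), np.linalg.norm(p-q))
for b in [(295,160),(366,180),(278,229)]: print('bolt',onz('w1.png',*b,22))
im=cv2.imread('pics/w1.png')[180:300,290:345]; mk=(im.max(2)<50).astype(np.uint8)
n,l,s,c=cv2.connectedComponentsWithStats(mk); print(s[1:],c[1:]+[290,180])
S=telemetry.read_state(); R=np.array(S['ee_rot']); print(S['tool_pos'], R.T@(np.array([m[0],m[1],143])-S['tool_pos']))
E
```

```text
[598.68841545  55.38289514 155.        ] [559.86942208  43.42188406 155.        ] [579.27891877  49.4023896  155.        ] 17.12525052192202 40.61994623921924
bolt [620.1184167   95.27829123  22.        ]
bolt [626.69785451   9.07676914  22.        ]
bolt [534.93022125  88.88867499  22.        ]
[[ 21  25  16  52 750]] [[318.37066667 230.63333333]]
[575.11929826  39.74892519 246.23626521] [  7.26495228  -7.70541333 103.22821972]
```

```bash
python3 -m handwheel '[0.007,-0.008,0,0.05,0.007,-0.008,0.04,0.05,0.007,-0.008,0.08,0.05,0.007,-0.008,0.1,0.05,0.007,-0.008,0.102,0.05,0.007,-0.008,0.102,0.05]' && python3 -m handwheel '[0,0,0,0,0,0,0,0,0,0,0,0,0,0,0,0,0,0,0,0,0,0,0,0,0,0,0,0,0,0,0,0]' -1 35
```

```text
time_s: 2.78
tool_pos: [580.1, 51.0, 146.3]
ee_rot: [[0.953, 0.302, 0.002], [0.302, -0.953, 0.0], [0.002, 0.001, -1.0]]
ft_force: [0.2, 0.1, 1.0]
gripper_width: 1.002
time_s: 3.78
tool_pos: [579.5, 51.3, 144.5]
ee_rot: [[0.953, 0.303, -0.0], [0.303, -0.953, 0.0], [-0.0, -0.0, -1.0]]
ft_force: [-0.5, 0.8, -0.1]
gripper_width: 0.124
```

```bash
python3 -m handwheel '[0,0,0,0,0,0,0,0,0,0,-0.005,0,0,0,-0.015,0,0,0,-0.03,0,0,0,-0.05,0,0,0,-0.07,0,0,0,-0.09,0]'; python3 -m handwheel '[0,0,-0.02,0,0,0,-0.035,0,0,0,-0.045,0,0,0,-0.05,0,0,0,-0.05,0,0,0,-0.05,0]'; python3 - <<'E'
from h import *
snap('scene','s2.png')
S=telemetry.read_state(); R=np.array(S['ee_rot']); print(R.T@(np.array([530,249,S['tool_pos'][2]])-S['tool_pos']))
im=cv2.imread('pics/s2.png')[60:330,180:460]; cv2.imwrite('pics/s2c.png',cv2.resize(im,None,fx=2,fy=2))
E
```

```text
time_s: 4.78
tool_pos: [579.7, 51.3, 236.9]
ee_rot: [[0.953, 0.303, 0.002], [0.303, -0.953, 0.0], [0.002, 0.0, -1.0]]
ft_force: [1.4, 0.1, -0.1]
gripper_width: 0.006
time_s: 5.52
tool_pos: [579.3, 51.3, 283.7]
ee_rot: [[0.953, 0.303, -0.001], [0.303, -0.953, -0.0], [-0.001, -0.0, -1.0]]
ft_force: [-0.4, -0.1, -0.2]
gripper_width: 0.003
[ 1.28206792e+01 -2.03345098e+02  5.53273718e-02]
```

View pics/s2c.png

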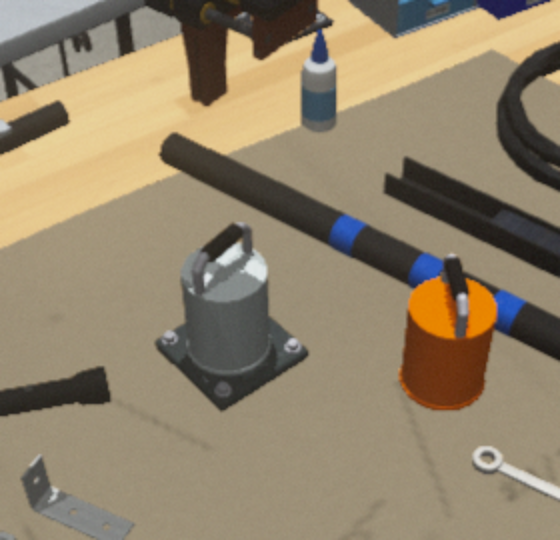

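The cover is still on the plate at crop (228,305). The fingers were still closing when I lifted, so there was no grasp. I'll reopen part way, go back down and wait for the fingers to close.

```bash
python3 -m handwheel '[0,0,0,0,0,0,0,0,0,0,0,0,0,0,0.03,0,0,0,0.07,0,0,0,0.11,0,0,0,0.135,0,0,0,0.141,0]' 0; python3 -m handwheel '[0,0,0,0,0,0,0,0,0,0,0,0,0,0,0,0,0,0,0,0,0,0,0,0,0,0,0,0,0,0,0,0]' -1 35
```

```text
time_s: 6.58
tool_pos: [578.4, 51.3, 141.3]
ee_rot: [[0.953, 0.303, -0.004], [0.303, -0.953, -0.0], [-0.004, -0.001, -1.0]]
ft_force: [0.1, -0.7, -0.1]
gripper_width: 0.503
time_s: 7.58
tool_pos: [579.4, 51.3, 143.5]
ee_rot: [[0.953, 0.303, -0.0], [0.303, -0.953, -0.0], [-0.0, -0.0, -1.0]]
ft_force: [0.5, -0.3, 0.1]
gripper_width: 0.005
```

```bash
python3 - <<'E'
from h import *
snap('wrist','w2.png');snap('scene','s3.png')
print(np.load('pics/w2.png.npy').round(2),telemetry.read_state()['tool_pos'],telemetry.read_state()['gripper_width'])
a=cv2.imread('pics/w2.png')[120:480,120:520]; b=cv2.resize(cv2.imread('pics/s3.png')[100:280,220:420],None,fx=2,fy=2)
cv2.imwrite('pics/ws.png',np.hstack([a,b]))
E
```

```text
[ 3.3600e+02  3.3600e+02  3.2515e+02  2.4184e+02  3.0000e-01 -9.2000e-01
 -2.5000e-01  6.4631e+02 -9.5000e-01 -2.9000e-01 -8.0000e-02  7.3910e+01
 -0.0000e+00  2.6000e-01 -9.7000e-01  3.2183e+02  0.0000e+00  0.0000e+00
  0.0000e+00  1.0000e+00] [579.46377305  51.36056524 143.51131421] 0.007476524997691519
```

View pics/ws.png

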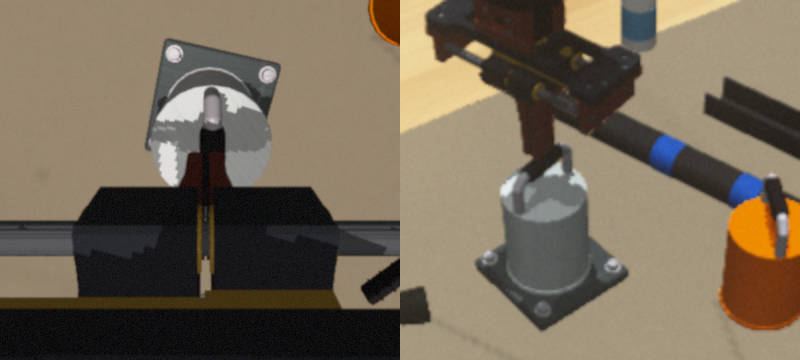

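```bash
python3 - <<'E'
from h import *
for n,p in dict(tip=(579.5,51.3,129.5),h=(579.3,49.4,148),htop=(579.3,49.4,155)).items():
    print(n,*[np.round(proj(f,p),1) for f in ('s1.png','s3.png','w2.png','w1.png','t1.png')])
# triangulate handle centre from w1(318.4,230.6), t1(236.5,227.1), s1 (291,183)
obs=[('w1.png',318.4,230.6),('t1.png',236.5,227.1),('s1.png',291,183)]
A=0;b=0
for o_ in obs:
    o,d=ray(*o_); d/=np.linalg.norm(d); P=np.eye(3)-np.outer(d,d); A=A+P; b=b+P@o
X=np.linalg.solve(A,b); print('tri',X,[np.round(proj(o[0],X)-np.array(o[1:]),1) for o in obs])
E
```

```text
tip [289.5 187. ] [289.5 187. ] [327.9 271.9] [316.7 224. ] [235.5 228.7]
h [289.5 180. ] [289.5 180. ] [331.2 284.8] [318.2 229.5] [234.9 226.3]
htop [289.3 177. ] [289.3 177. ] [331.5 289.8] [318.  231.4] [234.2 225.3]
tri [578.9187319   47.50814002 142.82593788] [array([ 1.8, -1.3]), array([0. , 0.1]), array([-1. , -0.2])]
```

```bash
python3 - <<'E'
from h import *
a=cv2.imread('pics/w2.png')[190:340,260:390]; b=cv2.imread('pics/s3.png')[130:215,255:330]
a=cv2.resize(a,(400,460),interpolation=cv2.INTER_CUBIC); b=cv2.resize(b,(400,460),interpolation=cv2.INTER_CUBIC)
cv2.imwrite('pics/z.png',cv2.convertScaleAbs(np.hstack([a,b]),alpha=1.6,beta=10))
E
```

```text
(no output)
```

View pics/z.png

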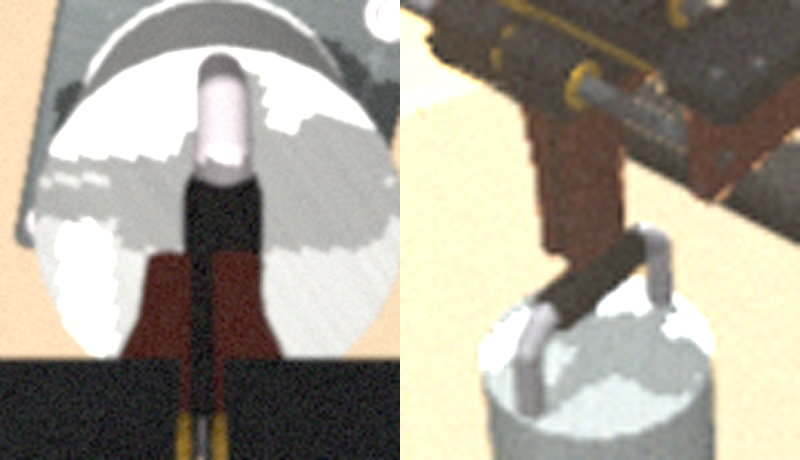

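The fingertips sit over the handle rather than round it: in the wrist view the red fingers hide the grip at zoom (205,255), and in the scene the tips end at (283,176). So the real tips look about 25–28 mm higher than the pose suggests. I'll open, go 14 mm lower (safe either way), close and check the width.

```bash
python3 -m handwheel '[0,0,0,0,0,0,0,0,0,0,0,0,0,0,0,0,0,0,0,0,0,0,0.005,0,0,0,0.01,0,0,0,0.014,0]' 0; python3 -m handwheel '[0,0,0,0,0,0,0,0,0,0,0,0,0,0,0,0,0,0,0,0,0,0,0,0,0,0,0,0,0,0,0,0]' -1 10; python3 - <<'E'
from h import *
snap('scene','s4.png');snap('wrist','w4.png')
a=cv2.imread('pics/w4.png')[190:340,260:390]; b=cv2.imread('pics/s4.png')[130:215,255:330]
a=cv2.resize(a,(400,460),interpolation=cv2.INTER_CUBIC); b=cv2.resize(b,(400,460),interpolation=cv2.INTER_CUBIC)
cv2.imwrite('pics/z4.png',cv2.convertScaleAbs(np.hstack([a,b]),alpha=1.6,beta=10))
E
```

```text
time_s: 8.68
tool_pos: [579.3, 51.3, 128.8]
ee_rot: [[0.953, 0.303, -0.001], [0.303, -0.953, -0.0], [-0.001, -0.0, -1.0]]
ft_force: [0.2, 0.1, -0.7]
gripper_width: 0.497
time_s: 9.68
tool_pos: [579.7, 51.2, 129.9]
ee_rot: [[0.953, 0.303, 0.001], [0.303, -0.953, -0.0], [0.001, 0.0, -1.0]]
ft_force: [0.5, -2.6, 2.2]
gripper_width: 0.161
```

The width now reads 0.161 × 88 = 14.2 mm, so the handle is between the pads, but only at the tips. I'll open, go 13 mm lower, grip properly and lift.

```bash
python3 -m handwheel '[0,0,0,0,0,0,0,0,0,0,0,0,0,0,0.005,0,0,0,0.01,0,0,0,0.013,0,0,0,0.013,0]' -0.3; python3 -m handwheel '[0,0,0,0,0,0,0,0,0,0,0,0,0,0,0,0,0,0,0,0,0,0,0,0]' -1 40;  python3 -m handwheel '[0,0,-0.005,0,0,0,-0.015,0,0,0,-0.03,0,0,0,-0.05,0,0,0,-0.07,0,0,0,-0.085,0,0,0,-0.09,0,0,0,-0.09,0]'
```

```text
time_s: 10.65
tool_pos: [579.2, 51.3, 116.0]
ee_rot: [[0.953, 0.303, -0.001], [0.303, -0.953, -0.0], [-0.001, -0.0, -1.0]]
ft_force: [-1.2, 0.0, -0.3]
gripper_width: 0.348
time_s: 11.4
tool_pos: [579.6, 51.3, 116.7]
ee_rot: [[0.953, 0.303, 0.0], [0.303, -0.953, -0.0], [0.0, 0.0, -1.0]]
ft_force: [-0.1, -1.3, 1.0]
gripper_width: 0.157
time_s: 12.4
tool_pos: [579.5, 51.4, 206.7]
ee_rot: [[0.953, 0.303, 0.0], [0.303, -0.953, 0.0], [0.0, 0.0, -1.0]]
ft_force: [0.6, 0.1, -2.4]
gripper_width: 0.15
```

```bash
python3 -m handwheel '[0,0,-0.015,0,0,0,-0.03,0,0,0,-0.04,0,0,-0.015,-0.04,0,0.003,-0.04,-0.04,0,0.005,-0.07,-0.04,0,0.007,-0.1,-0.04,0,0.009,-0.13,-0.04,0]'; python3 -m handwheel '[0.002,-0.03,0,0,0.003,-0.05,0,0,0.003,-0.065,0,0,0.004,-0.073,0,0,0.004,-0.073,0.02,0,0.004,-0.073,0.05,0,0.004,-0.073,0.08,0,0.004,-0.073,0.1,0]'
```

```text
time_s: 13.4
tool_pos: [547.8, 179.8, 246.0]
ee_rot: [[0.953, 0.303, -0.001], [0.303, -0.953, 0.0], [-0.001, -0.0, -1.0]]
ft_force: [0.7, -0.2, -3.1]
gripper_width: 0.155
time_s: 14.4
tool_pos: [530.2, 248.1, 144.7]
ee_rot: [[0.953, 0.302, -0.002], [0.302, -0.953, -0.001], [-0.002, 0.0, -1.0]]
ft_force: [-0.7, 0.1, -2.5]
gripper_width: 0.156
```

```bash
python3 - <<'E'
from h import *
snap('scene','s5.png'); b=cv2.imread('pics/s5.png'); cv2.imwrite('pics/s5c.png',b[60:420,0:560])
print(telemetry.read_state()['tool_pos'])
E
```

```text
[529.33772625 247.82266217 141.92778865]
```

View pics/s5c.png

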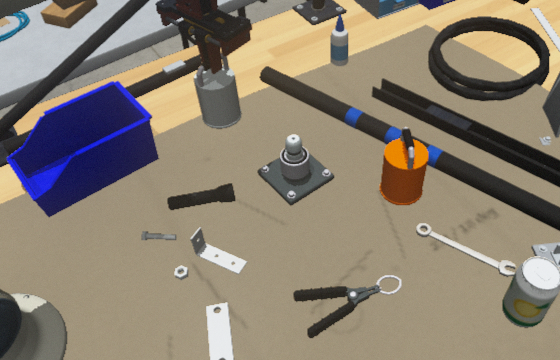

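The cover hangs upright at crop (218,97) over clear bench, and the axle shaft is bare at (293,150). Lowering until it touches.

```bash
python3 -m handwheel '[0,0,0.01,0,0,0,0.022,0,0,0,0.03,0,0,0,0.034,0,0,0,0.035,0,0,0,0.036,0]'; python3 -m handwheel '[0,0,0.001,0,0,0,0.002,0,0,0,0.002,0]';python3 -m handwheel '[0,0,0.001,0,0,0,0.002,0,0,0,0.002,0]'
```

```text
time_s: 15.2
tool_pos: [530.6, 248.9, 110.9]
ee_rot: [[0.953, 0.303, 0.001], [0.303, -0.953, 0.0], [0.001, -0.0, -1.0]]
ft_force: [0.2, 0.1, -3.3]
gripper_width: 0.157
time_s: 15.58
tool_pos: [530.4, 248.8, 108.5]
ee_rot: [[0.953, 0.303, -0.0], [0.303, -0.953, -0.0], [-0.0, 0.0, -1.0]]
ft_force: [-0.3, 0.4, -3.3]
gripper_width: 0.154
time_s: 15.95
tool_pos: [530.3, 248.7, 106.4]
ee_rot: [[0.953, 0.303, -0.0], [0.303, -0.953, -0.0], [-0.0, 0.0, -1.0]]
ft_force: [0.3, -0.3, -3.6]
gripper_width: 0.159
```

```bash
python3 -m handwheel '[0,0,0.001,0,0,0,0.002,0,0,0,0.002,0]'; python3 -m handwheel '[0,0,0.001,0,0,0,0.002,0,0,0,0.002,0]'; python3 -m handwheel '[0,0,0.001,0,0,0,0.001,0]'
```

```text
time_s: 16.32
tool_pos: [530.3, 248.7, 104.4]
ee_rot: [[0.953, 0.303, -0.0], [0.303, -0.953, -0.0], [-0.0, 0.0, -1.0]]
ft_force: [-0.1, -0.1, -2.4]
gripper_width: 0.161
time_s: 16.7
tool_pos: [530.5, 248.7, 102.7]
ee_rot: [[0.953, 0.303, 0.0], [0.303, -0.953, 0.0], [0.0, 0.0, -1.0]]
ft_force: [-0.3, -0.4, -1.8]
gripper_width: 0.157
time_s: 16.95
tool_pos: [530.8, 248.7, 102.6]
ee_rot: [[0.953, 0.303, 0.001], [0.303, -0.953, 0.0], [0.002, 0.0, -1.0]]
ft_force: [-1.1, -1.2, 3.8]
gripper_width: 0.155
```

```bash
python3 -m handwheel '[0,0,-0.001,0,0,0,-0.001,0,0,0,-0.001,0,0,0,-0.001,0,0,0,-0.02,0,0,0,-0.06,0,0,0,-0.11,0,0,0,-0.15,0]' 0.3; python3 -m handwheel '[-0.2,0.43,0,0.7,-0.2,0.43,0,0.7,-0.2,0.43,0,0.7,-0.2,0.43,0,0.7,-0.2,0.43,0,0.7,-0.2,0.43,0,0.7,-0.2,0.43,0,0.7,-0.2,0.43,0,0.7]' 1
```

```text
time_s: 17.95
tool_pos: [530.5, 248.8, 255.6]
ee_rot: [[0.953, 0.303, 0.003], [0.303, -0.953, 0.001], [0.003, -0.0, -1.0]]
ft_force: [0.6, 0.9, 0.5]
gripper_width: 0.653
time_s: 18.95
tool_pos: [469.1, -224.4, 253.2]
ee_rot: [[0.97, -0.242, 0.001], [-0.242, -0.97, -0.001], [0.002, 0.001, -1.0]]
ft_force: [0.5, 1.2, 0.1]
gripper_width: 0.999
```

```bash
python3 -m handwheel '[0,0,0,0]' >/dev/null; python3 - <<'E'
from h import *
snap('wrist','w6.png');snap('top','t6.png'); print(telemetry.read_state()['tool_pos'])
a=cv2.imread('pics/w6.png')[0:480,100:540]; b=cv2.imread('pics/t6.png')[150:390,150:330]
cv2.imwrite('pics/w6c.png',np.hstack([a,cv2.resize(b,(360,480))]))
E
```

```text
[ 470.03564962 -221.38168975  252.6018942 ]
```

View pics/w6c.png

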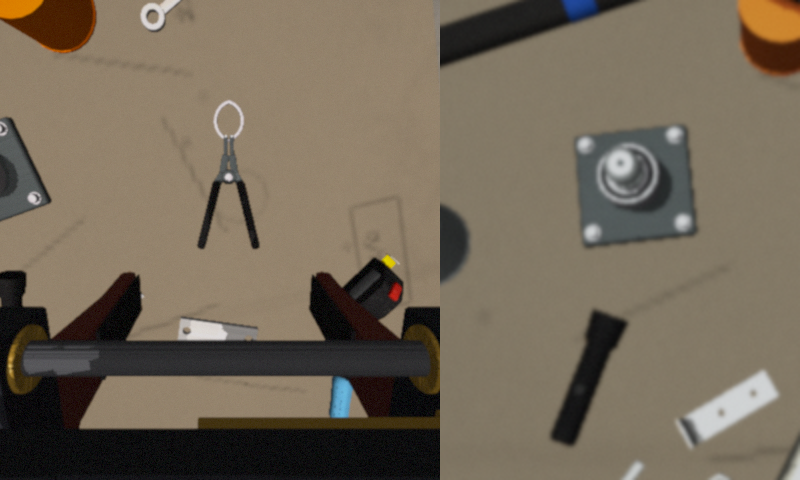

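The pliers lie centred and aligned under the gripper: ring at crop (228,120), pivot (228,177), grip rear ends (201,247) and (257,247). The axle is bare, with its shaft end at top pixel (241,231).

```bash
python3 - <<'E'
from h import *
S=telemetry.read_state(); R=np.array(S['ee_rot']); T=np.array(S['tool_pos'])
def loc(p): return (R.T@(p-T)).round(1)
im=cv2.imread('pics/w6.png')
roi=im[170:262,285:375]; m=(roi.max(2)<55).astype(np.uint8); n,l,s,c=cv2.connectedComponentsWithStats(m)
for i in range(1,n):
    if s[i,4]<80: continue
    p=np.argwhere(l==i)[:,::-1]+[285,170]; r=cv2.minAreaRect(p.astype(np.float32)); print(r)
    bx=cv2.boxPoints(r); e=[]
    for q in (bx.mean(0),): print('c',onz('w6.png',*q,20),loc(onz('w6.png',*q,20)))
    P=[onz('w6.png',*q,20) for q in bx]; print(sorted(round(float(np.linalg.norm(P[0]-P[k])),1) for k in (1,3)))
roi=im[90:150,300:360]; m=((roi.min(2)>165)).astype(np.uint8); p=np.argwhere(m)[:,::-1]+[300,90]
(x,y),rad=cv2.minEnclosingCircle(p.astype(np.float32)); x0,y0=p.min(0); x1,y1=p.max(0); print('ring box',x0,y0,x1,y1)
for q in ((328,120),(328,177)): print(onz('w6.png',*q,12),loc(onz('w6.png',*q,12)))
# ring extents
print(np.linalg.norm(onz('w6.png',x0,120,12)-onz('w6.png',x1,120,12)))
# axle
g=cv2.imread('pics/t6.png'); 
print('top',onz('t6.png',241,231,105),'bearing',onz('t6.png',244,236,62))
for b in [((585-440)/2+150,150+144/2),((675-440)/2+150,150+135/2),((684-440)/2+150,150+222/2),((593-440)/2+150,150+232/2)]: print(onz('t6.png',*b,22))
mk=(g.min(2)>170).astype(np.uint8); sub=mk[200:300,90:200]; n,l,s,c=cv2.connectedComponentsWithStats(sub)
for i in range(1,n):
    if s[i,4]>60: print('white',s[i],c[i]+[90,200])
E
```

```text
((308.8354797363281, 213.5695343017578), (7.244409084320068, 69.15573120117188), 14.500167846679688)
c [ 470.49870924 -201.84281032   20.        ] [ -4.5 -19.  232.6]
[9.2, 86.9]
((347.4696350097656, 213.76412963867188), (69.09344482421875, 7.274375915527344), 76.32869720458984)
c [ 458.57376661 -248.18422752   20.        ] [ -4.9  28.8 232.6]
[8.8, 87.1]
ring box 314 100 343 137
[ 571.44408382 -251.56760095   12.        ] [105.4   5.  240.7]
[ 507.38680985 -235.57870698   12.        ] [ 39.4   4.9 240.6]
34.12310954365935
top [580.92413138  45.49509316 105.        ] bearing [581.31111317  46.26035686  62.        ]
[618.66368475  92.9768427   22.        ]
[625.07257404   6.90520334  22.        ]
[540.47610609  -0.88288021  22.        ]
[533.39261664  84.62217393  22.        ]
white [ 34  42  24  40 473] [137.79069767 259.38054968]
white [ 12  51  25  36 379] [110.99472296 271.15567282]
```

```bash
python3 -m handwheel '[-0.002,0.005,0.04,0,-0.002,0.005,0.09,0,-0.002,0.005,0.14,0,-0.002,0.005,0.18,0,-0.002,0.005,0.21,0,-0.002,0.005,0.225,0,-0.002,0.005,0.23,0,-0.002,0.005,0.23,0]' 1; python3 -m handwheel '[0,0,0.003,0,0,0,0.006,0,0,0,0.006,0]'; python3 - <<'E'
from h import *
snap('scene','s7.png'); print(telemetry.read_state()['tool_pos'],telemetry.read_state()['ft_force'])
b=cv2.imread('pics/s7.png')[290:430,270:420]; cv2.imwrite('pics/s7c.png',cv2.convertScaleAbs(cv2.resize(b,(640,600),interpolation=cv2.INTER_CUBIC),alpha=1.5,beta=10))
E
```

```text
time_s: 20.18
tool_pos: [467.5, -225.9, 22.7]
ee_rot: [[0.971, -0.239, 0.001], [-0.239, -0.971, -0.001], [0.002, 0.0, -1.0]]
ft_force: [0.5, -0.6, -0.1]
gripper_width: 1.0
time_s: 20.55
tool_pos: [466.7, -226.0, 15.5]
ee_rot: [[0.971, -0.24, -0.0], [-0.24, -0.971, 0.0], [-0.0, -0.0, -1.0]]
ft_force: [0.4, 1.1, -1.0]
gripper_width: 0.998
[ 466.77639095 -226.02568763   15.53979172] [-0.52953152  0.68548313 -0.01749754]
```

View pics/s7c.png

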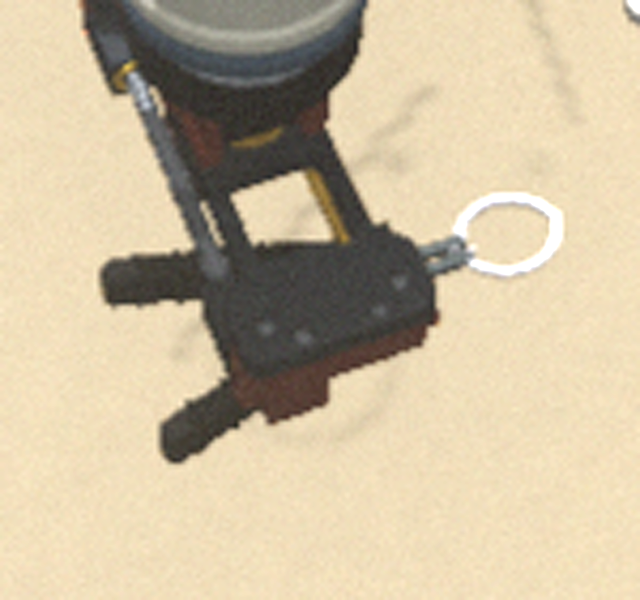

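```bash
python3 - <<'E'
from h import *
R=np.array([[.971,-.24],[-.24,-.971]])
for dx in (-10,10):
  for z in (1.5,15,30):
    p=np.array([466.7,-226])+R@[dx,57.5]; print(dx,z,np.round(proj('s7.png',[*p,z]),1))
for u,v in((332.8,388.5),(346.9,384.5)): 
  for z in (1.5,15,30): print(onz('s7.png',u,v,z).round(1),(R.T@(onz('s7.png',u,v,z)[:2]-[466.7,-226])).round(1))
E
```

```text
-10 1.5 [333.8 400.7]
-10 15 [333.9 396.8]
-10 30 [333.9 392.4]
10 1.5 [345.7 396.4]
10 15 [345.9 392.5]
10 30 [346.1 388. ]
[ 453.8 -261.8    1.5] [-3.9 37.9]
[ 449.8 -267.2   15. ] [-6.5 44.1]
[ 445.4 -273.3   30. ] [-9.3 51. ]
[ 476.2 -269.     1.5] [19.6 39.5]
[ 471.9 -274.4   15. ] [16.6 45.7]
[ 467.  -280.2   30. ] [13.3 52.6]
```

The tips project to about z = 30 at a TCP reading of 15.5, which is the same ~28 mm offset as on the cover. I'll go down about 25 mm in guarded steps.

```bash
python3 -m handwheel '[0,0,0.007,0,0,0,0.014,0,0,0,0.018,0,0,0,0.02,0,0,0,0.02,0]'; python3 -m handwheel '[0,0,0.002,0,0,0,0.004,0,0,0,0.004,0]'
```

```text
time_s: 21.22
tool_pos: [466.8, -226.0, -4.6]
ee_rot: [[0.971, -0.24, -0.0], [-0.24, -0.971, 0.0], [-0.0, -0.0, -1.0]]
ft_force: [-0.7, -0.6, 0.7]
gripper_width: 0.997
time_s: 21.6
tool_pos: [466.7, -225.9, -8.7]
ee_rot: [[0.971, -0.24, -0.0], [-0.24, -0.971, 0.0], [-0.0, -0.0, -1.0]]
ft_force: [0.6, -0.1, -0.5]
gripper_width: 1.002
```

```bash
python3 -m handwheel '[0,0,0.001,0,0,0,0.001,0,0,0,0.001,0,0,0,0.001,0,0,0,0.001,0,0,0,0.001,0,0,0,0.001,0,0,0,0.001,0]' -1 34; python3 -m handwheel '[0,0,0,0,0,0,0,0]'
```

```text
time_s: 22.6
tool_pos: [466.9, -226.1, -9.3]
ee_rot: [[0.971, -0.24, 0.0], [-0.24, -0.971, -0.0], [0.0, 0.0, -1.0]]
ft_force: [-0.9, -0.2, 1.2]
gripper_width: 0.379
time_s: 22.85
tool_pos: [466.9, -226.1, -9.4]
ee_rot: [[0.971, -0.24, 0.0], [-0.24, -0.971, -0.0], [0.0, 0.0, -1.0]]
ft_force: [-1.3, 0.2, 2.8]
gripper_width: 0.377
```

```bash
python3 -m handwheel '[0,0,-0.003,0,0,0,-0.01,0,0,0,-0.025,0,0,0,-0.05,0,0,0,-0.08,0,0,0,-0.11,0,0,0,-0.13,0,0,0,-0.14,0]'; python3 -m handwheel '[0,0,0,0,0,0,0,0]'; python3 - <<'E'
from h import *
snap('wrist','w8.png');snap('top','t8.png');snap('scene','s8.png'); S=telemetry.read_state(); print(S['tool_pos'],S['gripper_width'],S['ft_force'])
a=cv2.imread('pics/w8.png')[60:340,180:480]; b=cv2.imread('pics/s8.png')[150:370,250:450]
cv2.imwrite('pics/p8.png',np.hstack([cv2.resize(a,(440,410)),cv2.resize(b,(360,410))]))
E
```

```text
time_s: 23.85
tool_pos: [467.3, -226.2, 132.3]
ee_rot: [[0.971, -0.24, 0.002], [-0.24, -0.971, -0.001], [0.002, 0.001, -1.0]]
ft_force: [-0.4, -0.2, -2.6]
gripper_width: 0.38
time_s: 24.1
tool_pos: [466.3, -225.7, 129.1]
ee_rot: [[0.971, -0.24, -0.002], [-0.24, -0.971, 0.001], [-0.002, -0.001, -1.0]]
ft_force: [-0.7, 0.9, -3.0]
gripper_width: 0.379
[ 466.3779742  -225.7070222   129.30523002] 0.37454346088812995 [ 0.32730797  1.13997627 -2.09583204]
```

View pics/p8.png

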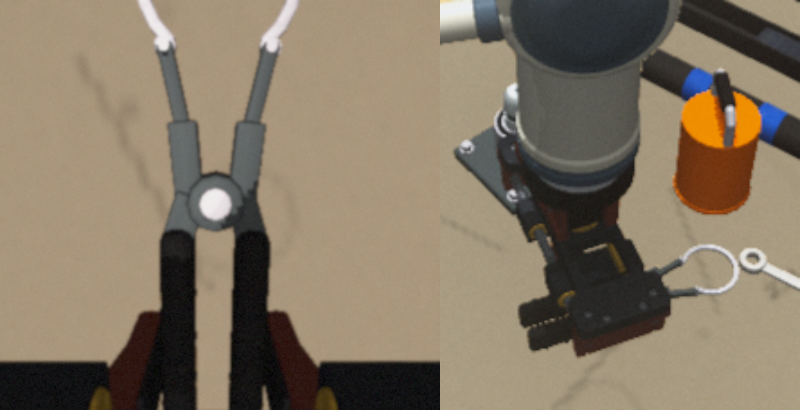

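The pliers are held level with parallel grips (width 33 mm) and the ring is spread open. Next I'll triangulate the ring and the shaft end from the saved pictures by masks.

```bash
cat > m.py <<'E'
from h import *
def ringfit(f,p,r=45,thr=165):
    im=cv2.imread('pics/'+f); u,v=map(int,p); x0,y0=max(u-r,0),max(v-r,0)
    roi=im[y0:v+r,x0:u+r]; m=((roi.min(2)>thr)).astype(np.uint8)
    n,l,s,c=cv2.connectedComponentsWithStats(m,connectivity=8); i=1+np.argmax(s[1:,4])
    q=np.argwhere(l==i)[:,::-1]+[x0,y0]
    return cv2.fitEllipse(q.astype(np.float32)),s[i]+np.array([x0,y0,0,0,0]),q
def tri(obs):
    A=0;b=0
    for o_ in obs:
        o,d=ray(*o_); d/=np.linalg.norm(d); P=np.eye(3)-np.outer(d,d); A=A+P; b=b+P@o
    X=np.linalg.solve(A,b); return X,[np.round(np.array(proj(o[0],X))-np.array(o[1:]),1) for o in obs]
E
python3 - <<'E'
from m import *
S=telemetry.read_state(); R=np.array(S['ee_rot']); T=np.array(S['tool_pos']); R[:,:]=R
X0=T+R@[113,0,-21.4]; print('pred',X0)
obs=[]
for f,r in (('w8.png',80),('t8.png',30),('s8.png',45)):
    p=proj(f,X0); e,s,q=ringfit(f,p,r); print(f,np.round(p,1),[np.round(k,1) for k in e],s)
    Q=np.array([onz(f,*k,X0[2]) for k in q]); L=(R.T@(Q-T).T).T[:,:2]; 
    L=L[L[:,0]>0]; (cx,cy),rad=cv2.minEnclosingCircle(L.astype(np.float32)); 
    A=np.c_[2*L,np.ones(len(L))]; k=np.linalg.lstsq(A,(L**2).sum(1),rcond=None)[0]; print('  toolframe', L.min(0).round(1),L.max(0).round(1),'fit',k[:2].round(1),np.sqrt(k[2]+k[:2]@k[:2]).round(1))
# shaft end: top view bright blob
im=cv2.imread('pics/t6.png'); m=(im[215:250,225:265].min(2)>150).astype(np.uint8)
n,l,s,c=cv2.connectedComponentsWithStats(m); print(s[1:]+[225,215,0,0,0],c[1:]+[225,215])
cv2.imwrite('pics/l.png',np.hstack([cv2.resize(cv2.imread('pics/w8.png')[0:200,220:440],(420,380)),cv2.resize(im[210:260,220:270],(380,380),interpolation=cv2.INTER_CUBIC)]))
E
```

```text
pred [ 576.11668336 -252.83555238  150.48112578]
w8.png [328.3  44.1] [array([361. ,  45.6]), array([42.8, 87.5]), np.float64(6.4)] [357   0  30  96 939]
  toolframe [93.3 12.4] [128.9  24.2] fit [112.8   3.4] 19.6
t8.png [417.  222.8] [array([418.2, 220.6]), array([13.7, 59.9]), np.float64(27.5)] [399 192  39  60 935]
  toolframe [ 62.  -22.3] [172.2  25. ] fit [117.4   0.9] 32.1
s8.png [397.7 293.1] [array([399.3, 293.6]), array([24.1, 30.8]), np.float64(101.8)] [383 281  34  26 162]
  toolframe [ 96.7 -22.2] [138.8  25. ] fit [114.9   1.3] 22.1
[[263 215   2   5   6]
 [243 222   3   1   3]
 [250 224   2   1   2]
 [233 225  14  13 139]
 [230 230   2   3   3]
 [256 230   1   1   1]
 [257 232   1   3   3]
 [229 234   1   3   3]
 [257 236   1   1   1]
 [229 238   3   7   8]
 [234 239   9   8  21]
 [257 239   1   2   2]
 [252 244   4   4   7]
 [233 246   5   4   7]] [[263.83333333 217.        ]
 [244.         222.        ]
 [250.5        224.        ]
 [239.37410072 231.15107914]
 [230.33333333 231.        ]
 [256.         230.        ]
 [257.         233.        ]
 [229.         235.        ]
 [257.         236.        ]
 [229.875      241.25      ]
 [237.23809524 242.9047619 ]
 [257.         239.5       ]
 [253.28571429 245.28571429]
 [234.85714286 247.71428571]]
```

```bash
python3 -m handwheel '[-0.003,-0.015,0,0,-0.012,-0.05,0,0,-0.022,-0.095,0,0,-0.033,-0.14,0,0,-0.044,-0.185,0,0,-0.055,-0.23,0,0,-0.063,-0.265,0,0,-0.067,-0.285,0,0]'; python3 -m handwheel '[-0.002,-0.008,0.005,0,-0.002,-0.008,0.012,0,-0.002,-0.008,0.018,0,-0.002,-0.008,0.02,0,-0.002,-0.008,0.02,0,-0.002,-0.008,0.02,0]'; python3 - <<'E'
from m import *
snap('wrist','w9.png');snap('top','t9.png');snap('scene','s9.png'); S=telemetry.read_state(); print(S['tool_pos'],S['gripper_width'],S['ft_force'])
a=cv2.imread('pics/w9.png')
cv2.imwrite('pics/w9c.png',np.hstack([cv2.resize(a[0:200,220:440],(420,380)),cv2.resize(cv2.imread('pics/s9.png')[130:230,240:340],(380,380))]))
R=np.array(S['ee_rot']);T=np.array(S['tool_pos'])
print('ring px',proj('w9.png',T+R@[114.5,.7,-21.4]),'shaft px',proj('w9.png',[580.5,47.5,105]),proj('s9.png',[580.5,47.5,105]))
E
```

```text
time_s: 25.25
tool_pos: [469.4, 69.5, 130.5]
ee_rot: [[0.971, -0.237, -0.0], [-0.237, -0.971, 0.001], [-0.0, -0.001, -1.0]]
ft_force: [-0.7, -0.2, -2.4]
gripper_width: 0.382
time_s: 26.0
tool_pos: [470.3, 74.7, 110.8]
ee_rot: [[0.971, -0.24, 0.0], [-0.24, -0.971, 0.0], [0.0, -0.0, -1.0]]
ft_force: [0.0, -0.1, -2.2]
gripper_width: 0.38
[470.29771254  74.94128153 110.81894536] 0.3831147477017754 [ 0.4743136   0.5112422  -2.83934105]
ring px (np.float64(329.3656656662074), np.float64(40.583534863514444)) shaft px (np.float64(327.6922270290467), np.float64(60.23705258842705)) (np.float64(291.7923700014803), np.float64(197.75988426652373))
```

View pics/w9c.png

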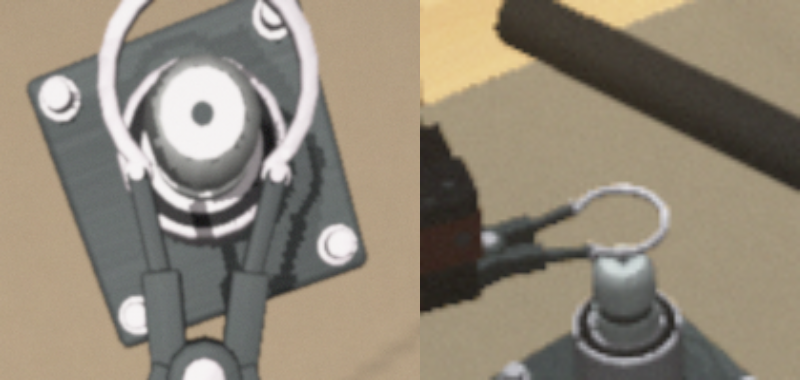

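The wrist view shows the spread ring above the shaft end. The shaft's centre dimple is at crop (203,113), i.e. px (326.3,59.5). The ring's sides are centred on px 329, and the ring's apparent size matches its expected height. I'll fit both numerically.

```bash
python3 - <<'E'
from m import *
im=cv2.imread('pics/w8.png'); m=(im[0:92].min(2)>165)
m[:, :240]=0; m[:,420:]=0
q=np.argwhere(m)[:,::-1]; print(q.min(0),q.max(0),len(q))
a=np.load('pics/w8.png.npy'); 
T=np.array([466.38,-225.7,129.3]); c,s=.971,-.24; R=np.array([[c,s,0],[s,-c,0],[0,0,-1]])
Q=np.array([onz('w8.png',*k,150.7) for k in q]); L=((R.T@(Q-T).T).T)[:,:2]; 
L=L[L[:,0]>100]; 
for _ in range(5):
    A=np.c_[2*L,np.ones(len(L))]; k=np.linalg.lstsq(A,(L**2).sum(1),rcond=None)[0]; r=np.sqrt(k[2]+k[:2]@k[:2]); e=abs(np.hypot(*(L-k[:2]).T)-r); L=L[e<3.5]
print('ring tool-frame',k[:2],r,len(L))
g=cv2.imread('pics/w9.png',0)[45:75,305:348]; 
mm=(g<140).astype(np.uint8); n,l,st,ce=cv2.connectedComponentsWithStats(mm); print(st[1:],ce[1:]+[305,45])
b=cv2.imread('pics/w9.png').min(2)[30:90,290:365]; n,l,st,ce=cv2.connectedComponentsWithStats((b>170).astype(np.uint8))
for i in range(1,n):
    if st[i,4]>60: print('bright',st[i]+[290,30,0,0,0],ce[i]+[290,30])
print(onz('w9.png',326.3,59.5,105))
E
```

```text
[271   0] [386  91] 1821
ring tool-frame [113.53567079   0.14467748] 22.243741674026598 1515
[[42  0  1  1  1]
 [16  9 10 12 91]
 [40 25  3  5 10]] [[347.          45.        ]
 [325.49450549  59.26373626]
 [346.4         72.4       ]]
bright [290  32  21  26 108] [296.75        44.17592593]
bright [ 302   34   47   51 1762] [324.70488082  58.73212259]
bright [351  41  14  23  85] [359.36470588  50.96470588]
bright [290  70  14  20 164] [295.2195122   82.15243902]
[580.98682449  48.09050164 105.        ]
```

```bash
python3 -m handwheel '[0,-0.001,0,0,0,-0.001,0.003,0,0,-0.001,0.008,0,0,-0.001,0.014,0,0,-0.001,0.02,0,0,-0.001,0.022,0,0,-0.001,0.022,0,0,-0.001,0.022,0]'; python3 - <<'E'
from m import *
snap('wrist','w10.png');snap('scene','s10.png')
T=telemetry.read_state()['tool_pos']; print(T)
im=cv2.imread('pics/w10.png'); b=im.min(2)[25:110,285:370]; n,l,st,ce=cv2.connectedComponentsWithStats((b>170).astype(np.uint8))
for i in range(1,n):
    if st[i,4]>60: print('bright',st[i]+[285,25,0,0,0],ce[i]+[285,25])
g=cv2.imread('pics/w10.png',0)[35:85,305:348]; n,l,st,ce=cv2.connectedComponentsWithStats((g<140).astype(np.uint8))
for i in range(1,n):
    if 40<st[i,4]<200: print('dimple',st[i],ce[i]+[305,35],onz('w10.png',*(ce[i]+[305,35]),105))
c,s=.971,-.24; R=np.array([[c,s,0],[s,-c,0],[0,0,-1]]); print('ring',T+R@[113.5,.15,-21.4])
E
```

```text
time_s: 27.15
tool_pos: [470.5, 76.0, 88.8]
ee_rot: [[0.971, -0.24, 0.0], [-0.24, -0.971, 0.0], [0.0, -0.0, -1.0]]
ft_force: [0.1, -0.3, -2.2]
gripper_width: 0.383
[470.52352572  76.0057308   88.8433823 ]
bright [285  25  17  33 147] [291.08843537  38.        ]
bright [ 301   25   54   50 2090] [327.52966507  47.50813397]
bright [285  59  28  42 473] [295.04016913  82.19238901]
bright [357  72  13  24 176] [364.53409091  85.67045455]
bright [321  98  29   9 145] [333.55862069 102.39310345]
dimple [ 18   4  12  14 128] [328.7109375  45.3984375] [581.2046372   48.40168239 105.        ]
ring [580.69602572  48.6200808  110.2433823 ]
```

The ring is at (580.7,48.6) and the shaft at (581.2,48.4), so they are centred to within 0.6 mm with no contact force. Sliding down 32 mm.

```bash
python3 -m handwheel '[0.0005,0,0.003,0,0.0005,0,0.007,0,0.0005,0,0.011,0,0.0005,0,0.015,0,0.0005,0,0.016,0,0.0005,0,0.016,0]'; python3 -m handwheel '[0,0,0.003,0,0,0,0.007,0,0,0,0.011,0,0,0,0.014,0,0,0,0.016,0,0,0,0.016,0,0,0,0.016,0]';python3 - <<'E'
from m import *
snap('wrist','w11.png');snap('scene','s11.png');snap('top','t11.png')
S=telemetry.read_state(); T=S['tool_pos']; print(T,S['ft_force'],S['torque'],S['gripper_width'])
R=np.array(S['ee_rot']); X=T+R@[113.5,.15,-21.4]; print('ring',X)
# bright ring fits about predicted px
for f,r in(('s11.png',26),):
    p=proj(f,X); im=cv2.imread('pics/'+f); print(f,p, 'px/10mm up',np.array(proj(f,X+[0,0,10]))-p)
    u,v=map(int,np.round(p)); print(im.min(2)[v-22:v+24:2,u-30:u+32:2])
E
```

```text
time_s: 28.0
tool_pos: [470.8, 75.8, 72.4]
ee_rot: [[0.971, -0.24, -0.0], [-0.24, -0.971, -0.0], [-0.0, 0.0, -1.0]]
ft_force: [-0.1, -0.1, -2.7]
gripper_width: 0.378
time_s: 28.88
tool_pos: [470.9, 75.9, 56.7]
ee_rot: [[0.971, -0.24, 0.0], [-0.24, -0.971, 0.0], [0.0, -0.0, -1.0]]
ft_force: [-0.7, -0.6, -1.4]
gripper_width: 0.378
[470.94703325  75.90262335  56.69214676] [ 0.77507028  0.23479444 -2.74723995] [ 0.09499236  0.04380286 -0.01496849] 0.3814851480783264
ring [581.09161907  48.53142377  78.12156927]
s11.png (np.float64(292.45924714557196), np.float64(207.67083417912656)) px/10mm up [-0.25646606 -3.80706941]
[[121 123 123 125 122 122 125 124 124 126 126 123 129 129 121 121 126 125
  127 128 124 128 127 126 126 128 123 124 123 128 125]
 [124 124 123 127 128 124 125 126 129 126 126 125 123 122 126 122 123 124
  127 127 122 126 126 125 124 123 127 127 126 125 127]
 [125 126 124 126 124 123 123 124 127 123 128 127 125 123 123 120 128 123
  126 125 128 126 127 123 125 127 129 126 124 126 129]
 [124 121 125 127 126 126 125 125 127 126 126 123 124 129 125 125 127 126
  126 122 127 12
[... 1790 characters left out ...]
   94  63  37  70 107  69  89  89  92  96 116 123 124]
 [ 39  39  42  39  53  58  68  75  80  70  87 160 108  33  53  49  56  40
   37  43  87 108  69  68  83  90  89  91  94 115 124]
 [ 51 112 110  86  76  79  72  72  80  70  67  70  81  94 146  84  81  88
   89  86  83  76  72  70  74  89  89  89  90  91 114]
 [160 188 189  81  74  75  79  76  76  72  69  76  73  76  81  95 102  85
   77  80  75  76  71  65  76  79  85  94  90  90  89]
 [147 190 133 139  78  74  79  74  77  68  70  73  74  76  78  79  79  79
   78  79  74  77  72  67  79  77  86  87  88  86  92]
 [138  77  83 130  75  74  77  77  78  70  67  72  74  76  77  78  77  79
   75  76  74  73  71  64  68  79  79  87  89  93  92]]
```

```bash
python3 - <<'E'
from m import *
X=np.array([581.1,48.5,78.1]); d=np.array([.56,.83,0]); n=np.array([.83,-.56,0])
print('front',proj('s11.png',X-22*d),'right',proj('s11.png',X+22*n),'left shaft/right shaft',proj('s11.png',X-14*n),proj('s11.png',X+14*n))
im=cv2.imread('pics/s11.png').min(2)
print('col292',im[205:224,292]); print('row207',im[207,284:312])
g=cv2.imread('pics/w11.png',0); p=proj('w11.png',[581.2,48.4,105]); u,v=map(int,np.round(p)); print('shaft pred',p)
w=g[max(v-20,0):v+20,u-20:u+20]; n_,l,st,ce=cv2.connectedComponentsWithStats((w<140).astype(np.uint8))
print([(st[i,4],ce[i]+[u-20,max(v-20,0)]) for i in range(1,n_) if 30<st[i,4]<300])
# cover: handle and rim in scene (compare silver blob), and before/after stillness
for z in (0,100,134): print('cover',z,proj('t11.png',[530.5,248.7,z]),proj('s11.png',[530.5,248.7,z]))
a=cv2.imread('pics/s11.png').astype(int)
u,v=map(int,np.round(proj('s11.png',[530.5,248.7,50]))); print(a[v-36:v+44:5,u-30:u+32:4].min(2))
E
```

```text
front (np.float64(292.18662968675335), np.float64(216.15115856630288)) right (np.float64(304.2386247141348), np.float64(207.53038763516844)) left shaft/right shaft (np.float64(284.98423967145425), np.float64(207.78651792990513)) (np.float64(299.96028446624086), np.float64(207.58729999805348))
col292 [118 106  92  90  89  88  89  83  54  40  69 169 131  83  80  89  81  49
  38]
row207 [120  93  77  83  91  92  92  93  92  91  97  93  95  93  94  89  84  78
  95 159 210 223 174 127 125 123 124 126]
shaft pred (np.float64(329.57059299408434), np.float64(18.02996085238081))
[(np.int32(232), array([329.62931034,  17.79310345]))]
cover 0 (np.float64(142.81550020201826), np.float64(271.676088811437)) (np.float64(223.90379669498893), np.float64(188.86514068375493))
cover 100 (np.float64(123.88785531260703), np.float64(263.3209206301012)) (np.float64(216.87840822134024), np.float64(152.32538360545152))
cover 134 (np.float64(116.4905804861765), np.float64(260.05556587416095)) (np.float64(214.2675591028716), np.float64(138.74609287800226))
[[129  83  88  85  84  90  88  79  80  82  79  79  91  
[... 317 characters left out ...]
  28  29  27  28 121 124 124]
 [139 146  55  35  28  29  29  29  29  28  25  37  67 123 126 129]
 [147 147 138  49  53  30  31  27  26  27  28  30  28 123 124 129]
 [149 147 138  47  48  29  31  27  24  24  28  29  28 103 123 125]
 [127 126 124  80  45  35  32  28  30  41  34  32  32  34 126 125]
 [126 126 123 127  40  60  35  30  34  28  31  32  33  45 123 119]
 [127 127 127 125  50  55  38  43  33  31  32  38  40  37  35 121]
 [125 126 119 123 145  78  43  40  36  35  36  33  37  31  34  35]
 [122 124 126 124 124  69  40  38  36  39  34  32  33  39  39  39]
 [120 124 124 126 126 128  34  35  35  32  36  41  40  37  37  41]
 [124 120 122 123 122 122  32  34  50  35  34  40  36  33  32  30]]
```

```bash
python3 - <<'E'
from m import *
for f in ('t6.png','t11.png'):
    m=(cv2.imread('pics/'+f).min(2)[200:300,90:200]>170).astype(np.uint8); n,l,s,c=cv2.connectedComponentsWithStats(m)
    print(f,[(s[i,4],(c[i]+[90,200]).round(1)) for i in range(1,n) if s[i,4]>60])
a,b=[cv2.imread('pics/%s.png'%k).astype(int) for k in('t1','t11')]
print('moved px, torch/bracket:',(abs(a-b).max(2)[300:420,200:325]>50).sum(),'spanner:',(abs(a-b).max(2)[140:190,360:455]>50).sum())
S=telemetry.read_state(); print(S['tool_pos'],S['gripper_width'],S['ft_force'],S['time_s'])
E
```

```text
t6.png [(np.int32(473), array([137.8, 259.4])), (np.int32(379), array([111. , 271.2]))]
t11.png [(np.int32(3825), array([161. , 262.2])), (np.int32(641), array([110.5, 267.4]))]
moved px, torch/bracket: 2914 spanner: 0
[470.94703325  75.90262335  56.69214676] 0.3814851480783264 [ 0.77507028  0.23479444 -2.74723995] 29.025
```

```bash
python3 - <<'E'
from m import *
a,b=[cv2.imread('pics/%s.png'%k).astype(int) for k in('t1','t8')]
print('torch/bracket t1 vs t8:',(abs(a-b).max(2)[300:380,200:270]>60).sum(),(abs(a-b).max(2)[335:375,265:320]>60).sum())
m=(b.min(2)[200:300,90:200]>170).astype(np.uint8); n,l,s,c=cv2.connectedComponentsWithStats(m); print([(s[i,4],(c[i]+[90,200]).round(1)) for i in range(1,n) if s[i,4]>60])
print(ctrl.finish_job())
E
```

```text
torch/bracket t1 vs t8: 0 0
[(np.int32(468), array([137.8, 259.4])), (np.int32(376), array([111. , 271.1]))]
the job is handed in; nothing more can be done
None
```

I stood the cover upright on the bench at about (530, 249) and let it go there. The pliers are gripped at 34 N with the ring spread round the groove, and I handed the job in at 29 s of the 66 s allowed.

**Last checks**
- **Ring position:** the ring is at (581.1, 48.5, 78.1) and the shaft axis at about (581.2, 48.4), so it is centred to under 1 mm. The scene picture agrees on the groove height to about 1 mm.
- **Grip and contact:** the grips measure 33 mm, which is the fully squeezed width. The vertical force stayed near the pliers' own weight (2.4–2.8 N), so the ring is not pressing on the axle.
- **Cover and bystanders:** the top view showed no movement of the cover between letting it go and lifting the pliers. The torch and bracket had not moved since the start at that point, and the spanner had not moved at the end.

**What failed or disagreed**
- **First grasp missed:** the first two attempts on the cover closed above the handle. The fingertips stand about 28 mm higher than the stated tool frame implies, which I corrected for on both grasps.
- **Axle position:** the top and wrist cameras differed by about 3 mm in y. I trusted the wrist camera, because it sees the ring and shaft together.
- **Not rechecked:** in the last pictures the arm hid part of the cover, the torch and the bracket, so those were not checked again at the very end.

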